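# Load a density bottle into a weighing enclosure through its sloping port

## Robot

A 6-joint arm with a two-finger parallel gripper is mounted at the origin on a cart in front of the work surface, level with it; the furniture and walls round the work are solid. World frame = base frame: x ahead of the robot, y to its left, z up, the work surface at z = 0. Lengths are in m, angles in rad, forces in N, time in s.
With the tool pointing down it reaches from about 0.25 to 0.725 m from the base axis. Payload 9.7 kg.
Tool frame: the origin (TCP) lies on the centre line of the jaws, within the pads' length; the fingertips stand 11 mm ahead of it and the grasp point (between the pads) lies 8 mm behind it; z points along the fingers, y is the line along which they close (so a half turn about z gives the same grasp; the last joint's range is limited). The gripper opens to 85 mm and grips with 20 to 120 N. Pads are 22 mm wide; open, the fingers measure 114 mm over their backs; the gripper's body (76 mm by 85 mm) begins 54 mm behind the grasp point. The pads swing forward as they close: fully open they stand 13 mm farther back than shut.
Start: joints at [-1.194, 0.087, 0.176, 1.66, 0, 1.571], TCP at [0.202, -0.511, 0.242] pointing down, gripper open.
Joint ranges: [-3.13, 3.13], [-0.85, 1.81], [-1.15, 1.24], [-2.2, 2.28], [-1.44, 1.52], [-3.14, 3.14]. Speed limits (rad/s): [2.22, 2.22, 2.57, 3.14, 3.14, 3.14].

## Interface

Orientations are given as a unit quaternion [w, x, y, z].
In Python, from rig import * gives the robot as it stands.
- The arm moves only by the tool step_arm, never from a script. Its argument "rows" is a list of rows, each a list of 7 numbers: the shift along the tool's x, y, z each as a share of 100 mm, from -1 to 1, then the turn, a rotation vector about the tool's x, y, z each as a share of 120 degrees, from -1 to 1, then the closure, from 0 (fully open) to 1 (shut). In form: [[dx, dy, dz, rx, ry, rz, jaw], ...]. A call has exactly 10 rows; each row is the pose to reach, as a shift and turn from the pose commanded when the call began, along the tool's axes at that moment; what a row does not reach only later rows make up. A row lasts 1/10 s, in which the tool goes at most 50 mm and 8.59 degrees, less where a joint would pass 70% of its speed; a pose out of reach is approached as far as the arm can. A call with a number of a shift or a turn outside -1 to 1 is refused whole. A call with a gripper value outside its range is refused whole. The fingers move at their own pace and stop on an object; "squeeze" is the grip in N (left out, the last holds). Time passes only in rows, so rows that repeat a pose let the fingers close, or fill a call up. It gives the time, the measured TCP pose, the force, the opening and the grip force at its end, in the units of the state.
- sense(): the state, without advancing time (a new reading comes with each control period).
- grab_frame(name): name is "side" or "top"; returns a dict with "frame" (420x560x3 uint8, blue, green, red), "z_map" (420x560 float32, m along the optical axis (not along the pixel's ray), 0 where there is no reading), "mtx" (3x3 intrinsics, pixels), "pose" (4x4, takes a point from camera to world coordinates). Camera axes: x right, y up, looking along -z (the intrinsics and any distortion apply to the point x, -y, -z); pixel columns grow to the right and rows downward; lengths in m; the calibration is good to about 2 mm. A picture is of the moment at which its call begins.
- sign_off(): hands the job in; it is judged then, once.
The state is a dict: "t": time; "qpos": joint angles; "qvel": joint speeds; "joint_efforts": joint torques, N m; "tool_pos": TCP position; "tcp_rot": TCP orientation; "contact_force": force on the tool from outside, world axes, zero at the start; "ft_torque": the same for the moment, N m; "gripper_width": opening from 0.0 (shut) to 1.0 (fully open); "grasp_force": force on a finger pad.
Only numpy, scipy, OpenCV 4.12 (cv2) and the standard library are available. Lean on these libraries where they do the work, as an engineer would, in place of code of your own. Each camera call takes 0.05 s, during which the arm holds its last target. There are 200 camera calls.

## Task

Weigh the stoppered density bottle: slide the tinted hatch of the weighing enclosure fully open, pass the bottle through the port without touching the blue rim, and stand it upright and gently on the middle of the balance pan inside. Then slide the hatch fully shut again to keep draughts off the balance. Never drop the bottle or press hard on the pan, and leave the flask and the media bottle where they stand.

Things in the scene. Friction and masses are not known exactly. Their poses are not given: they have to be found in the camera images.
- enclosure: clear acrylic weighing enclosure, aluminium edges, 240 deep (x) x 300 wide (y) x 224 tall, fixed; a filter cap on its roof reaches 247. Origin: centre of its underside, on the worktop; x points from its front (facing the robot) to its back, y to its left, z up. Front wall upright to 100 high; above it a window slopes back at 45 degrees to the roof; port and hatch are in that window.
- port_rim: blue bead round the port in the sloping window. Origin: centre of the port, on the window's outer face. x up the slope, y across (enclosure's y), z square out of the window, leaning 45 degrees to the robot. Clear opening 116 x 116, corners cut by 10; bead from z -6.5 to 1.5. Two hatch rails along y, 63 to 82 either side in x, stand 13 proud.
- hatch_grip (a point): point to grip on the black fin of the tinted hatch plate: 24 above the plate, 10 below the fin's top. Fin 14 thick (y), 40 along the slope, 34 tall, square to the window. With the hatch shut this point is at (0, 35, 33) in port_rim's axes; same axes. Plate 132 x 132 x 5, upper face 9 above the window.
- hatch (a joint): how far the hatch has been slid from shut (0) towards the enclosure's +y (left) to fully open (0.125), in m; it slides across the window, parallel to y, with a few newtons of friction and a fixed stop at each end, and stays where it is left.
- pan_spot (a point): point at worktop height straight below the centre of the balance pan (steel disc, 84 across); in the enclosure's axes at (-52, -60, 0), which is 8 behind the port's centre. The balance has adjustable feet: the top of the empty pan is anywhere from 40 to 52 above this point and is not measured, so lower the bottle until it is felt.
- pan (a joint): how far the pan is pressed down, in m: 0.0004 when empty, spring of 1.5 N per mm, bottoms at 0.009; it rests at 0.0014 to 0.0021 with the bottle's weight on it. More than 0.007 overloads it.
- bottle_mid (a point): centre (50 above the underside) of a loose amber glass density bottle, upright, 100 tall, 0.16 to 0.25 kg: bulb 52 across, round neck and stopper 22 across from 58 to 100. To pass it in upright, take the neck 12 below its top with the hand already leaning back about 40 degrees, fingers closing along the enclosure's y; open them only to 34 to let go inside. z is its upright axis.
- conical_flask: conical flask, 63 across and 109 tall, a bystander standing loose. Origin: centre of its underside.
- media_bottle: small media bottle with a blue cap, 46 across and 86 tall, a bystander standing loose. Origin: centre of its underside.

How it is judged:
By the outcome, as a careful person would: the job done as asked, in the order asked, and still so for the second after the job is handed in, with the robot touching nothing.
It also fails if it takes over 69 s, if anything falls off the work surface, if the arm or the gripper's body presses on something with over 40 N, if the wrist force passes 120 N, or if a joint passes its speed limit or range.

## Working session

There is one attempt and no reset: what is moved stays moved. The work goes in short steps, Python scripts to look and compute and a tool call to move; the robot and the scene stay as the last step left them, time stands still between calls to the robot, and variables do not carry over. Pictures are saved under pics/ and viewed, at most 10 in all, crops included, and the job is handed in when it is done.

Besides the shell and the picture viewer there is one more tool, called as name([rows], argument=value, ...), one row to a line, values as JSON. step_arm: Moves the arm, as the interface text tells. Shift numbers are shares of 100 mm and turn numbers shares of 120 degrees, none past 1 either way. Its arguments: {"type":"object","properties":{"rows":{"type":"array","items":{"type":"array","items":{"type":"number"}}},"squeeze":{"type":"number"}},"required":["rows"]}

```bash
mkdir -p pics; ls
python3 - <<'E'
from rig import *
import cv2,numpy as np
s=sense();print(s)
for n in("side","top"):
    f=grab_frame(n);cv2.imwrite(f"pics/{n}0.png",f["frame"]);np.savez(f"{n}0.npz",**f);print(n,f["mtx"],f["pose"].round(3))
E
```

```text
pics
{'t': 0.0, 'qpos': array([-1.19402255e+00,  8.74373228e-02,  1.75157157e-01,  1.65979330e+00,
       -2.46852022e-05,  1.57078990e+00]), 'qvel': array([ 0.0009592 , -0.00113282,  0.00096933,  0.00039658, -0.0004231 ,
        0.00055473]), 'joint_efforts': array([-1.72982192e-03, -5.20392501e+01,  4.64798784e+01,  1.66348089e-02,
       -5.12497513e-05, -1.74870627e-05]), 'tool_pos': array([ 0.20227529, -0.51123203,  0.24160738]), 'tcp_rot': array([-6.24961932e-04,  9.82306804e-01,  1.87277696e-01, -1.31710294e-04]), 'contact_force': array([ 0.51982465,  0.6851813 , -0.33020721]), 'ft_torque': array([-0.06185262, -0.01575711, -0.02235847]), 'grasp_force': 0.0, 'gripper_width': 0.9988692916922151}
side [[455.45127261   0.         272.62101401]
 [  0.         455.45127261 201.18273851]
 [  0.           0.           1.        ]] [[ 0.974  0.142 -0.176  0.423]
 [-0.226  0.658 -0.719 -0.777]
 [ 0.014  0.74   0.673  0.695]
 [ 0.     0.     0.     1.   ]]
top [[508.46519798   0.         267.76325105]
 [  0.         508.46519798 214.45141256]
 [  0.           0.           1.        ]] [[-0.317  0.744 -0.588 -0.112]
 [-0.948 -0.251  0.195  0.058]
 [-0.002  0.619  0.785  1.056]
 [ 0.     0.     0.     1.   ]]
```

View pics/side0.png

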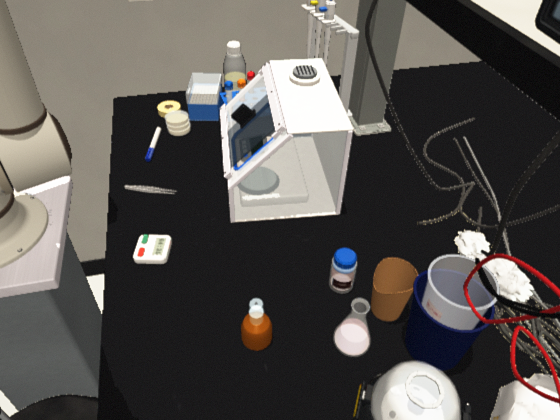

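View pics/top0.png

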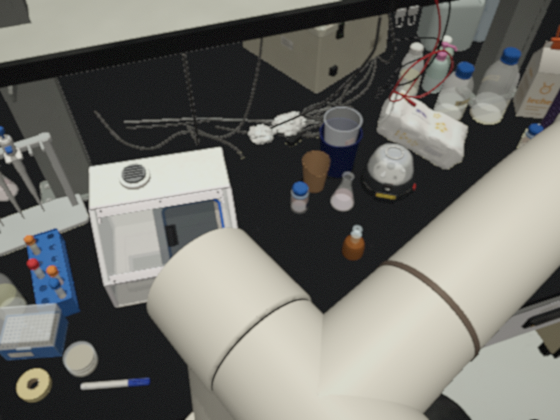

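Run:
```python
import cv2,numpy as np
a=cv2.imread("pics/side0.png");
c=cv2.resize(a[50:230,210:360],None,fx=3.3,fy=3.3,interpolation=cv2.INTER_CUBIC)
cv2.imwrite("pics/c1.png",c)
b=cv2.imread("pics/top0.png")
d=cv2.resize(b[140:310,80:250],None,fx=3.3,fy=3.3,interpolation=cv2.INTER_CUBIC)
cv2.imwrite("pics/c2.png",d)
```

```text
(no output)
```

View pics/c1.png

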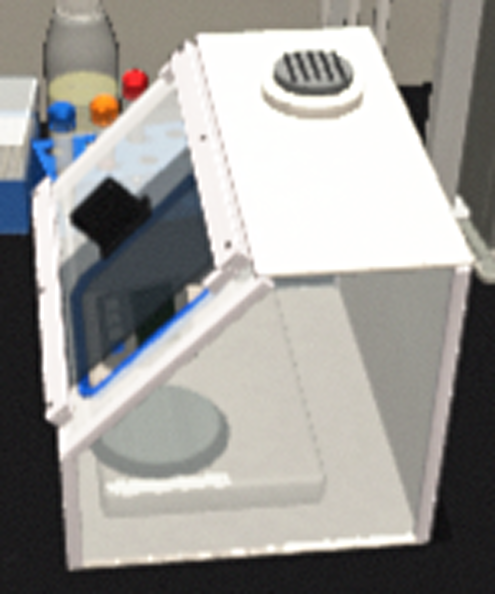

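View pics/c2.png

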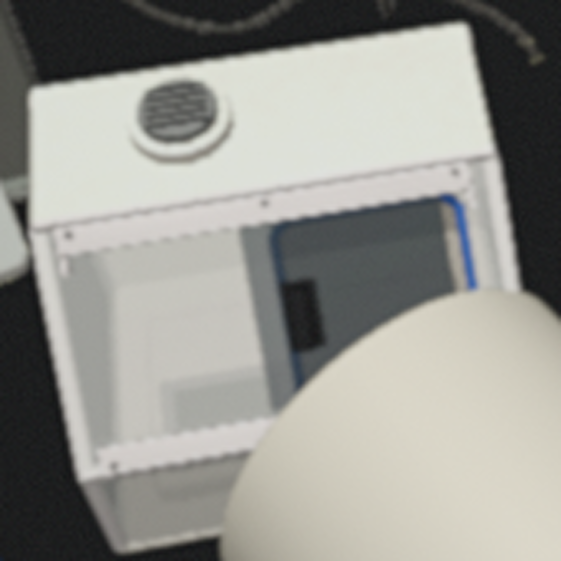

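```bash
cat > h.py <<'E'
import numpy as np,cv2
from scipy.optimize import least_squares
from scipy.spatial.transform import Rotation as R
def proj(f,P):
    T=np.linalg.inv(f["pose"]);p=np.atleast_2d(P)@T[:3,:3].T+T[:3,3]
    p=p*[1,-1,-1];q=p@f["mtx"].T;return q[:,:2]/q[:,2:]
def cloud(f):
    z=f["z_map"];v,u=np.mgrid[:z.shape[0],:z.shape[1]];K=f["mtx"]
    p=np.stack([(u-K[0,2])/K[0,0]*z,-(v-K[1,2])/K[1,1]*z,-z],-1)
    return p@f["pose"][:3,:3].T+f["pose"][:3,3]
E
cat > m.py <<'E'
from h import *
S=dict(np.load("side0.npz"));T=dict(np.load("top0.npz"))
s=[((-120,-150,0),(70,568)),((120,-150,0),(428,542)),((120,-150,224),(470,265)),((120,150,224),(370,28)),((4,150,224),(200,33)),((4,-150,224),(255,275)),((-120,-150,100),(62,455))]
t=[((120,150,224),(30,92)),((120,-150,224),(468,22)),((4,150,224),(33,228)),((4,-150,224),(497,155)),((-120,150,0),(120,552)),((-120,150,100),(80,480))]
def world(P,q): return np.array(P)/1000@R.from_euler('z',q[2]).as_matrix().T+[q[0],q[1],0]
def res(q):
    o=[]
    for f,l,off in((S,s,(210,50)),(T,t,(80,140))):
        o.append(proj(f,world([a for a,_ in l],q))-(np.array([b for _,b in l])/3.3-.35+off))
    return np.vstack(o).ravel()
r=least_squares(res,[.45,0,0],loss='soft_l1');print(r.x,np.degrees(r.x[2]));print(res(r.x).reshape(-1,2).round(1))
E_=r.x
Rp=R.from_euler('z',E_[2]).as_matrix()@np.array([[1,0,-1],[0,2**.5,0],[1,0,1]])/2**.5
# port centre in encl axes: x=-60, on slope z=100+60
pc=world((-60,-60,160),E_);print("port",pc,"pan",world((-52,-60,0),E_))
cs,ct=cloud(S),cloud(T)
for n,f,c,box in(("side",S,cs,(225,90,262,135)),("top",T,ct,(155,215,185,255))):
    x0,y0,x1,y1=box;g=f["frame"][y0:y1,x0:x1].max(2);m=g<40
    p=(c[y0:y1,x0:x1][m]-pc)@Rp;p=p[(p[:,2]>.014)&(p[:,2]<.06)]*1000
    print(n,len(p),np.percentile(p,[2,50,98],axis=0).round(1).tolist())
for n,f,c in(("side",S,cs),("top",T,ct)):
    w=(c-[E_[0],E_[1],0])@R.from_euler('z',E_[2]).as_matrix()
    # roof plane & wall extents
    m=(abs(c[...,2]-.224)<.006)&(abs(w[...,0])<.2)&(abs(w[...,1])<.2);q=w[m]*1000
    print(n,"roof",np.percentile(q,[1,50,99],axis=0).round(0).tolist(),len(q))
for n,f,c,box in(("side",S,cs,(235,290,280,355)),("top",T,ct,(338,222,370,265))):
    x0,y0,x1,y1=box;p=c[y0:y1,x0:x1].reshape(-1,3);p=p[(p[:,2]>.008)&(p[:,2]<.13)]*1000
    b=p[(p[:,2]>12)&(p[:,2]<38)]
    print(n,len(p),"zmax",p[:,2].max(),np.median(p[p[:,2]>60],axis=0))
    k=least_squares(lambda q:np.hypot(b[:,0]-q[0],b[:,1]-q[1])-26,b.mean(0)[:2],loss='soft_l1',f_scale=2).x
    nk=p[(p[:,2]>65)];k2=least_squares(lambda q:np.hypot(nk[:,0]-q[0],nk[:,1]-q[1])-11,k,loss='soft_l1',f_scale=2).x if len(nk) else 0
    print(len(b),k,len(nk),k2)
for n,f,c,box in(("side",S,cs,(325,245,360,295)),("side",S,cs,(330,295,373,358))):
    x0,y0,x1,y1=box;p=c[y0:y1,x0:x1].reshape(-1,3);p=p[(p[:,2]>.01)&(p[:,2]<.13)];print(np.median(p,axis=0))
E
python3 m.py
```

```text
[ 0.63371878  0.05329872 -0.10883998] -6.2360713758444515
[[-1.5  1.2]
 [-0.7  1.1]
 [-0.1 -1.2]
 [-1.2  0.2]
 [ 1.4  0.6]
 [ 3.7 -0.8]
 [-1.6  0.1]
 [ 0.4 -0.9]
 [-0.7  0.3]
 [-0.5 -3.1]
 [-1.2 -3.7]
 [ 0.   0.5]
 [ 1.2  0.3]]
port [5.67556297e-01 1.71261911e-04 1.60000000e-01] pan [ 0.57550896 -0.00069774  0.        ]
side 245 [[-13.3, 40.9, 14.2], [5.6, 44.1, 29.2], [22.1, 50.0, 43.6]]
top 151 [[-15.6, 43.0, 14.8], [4.0, 50.6, 42.6], [20.9, 58.6, 47.1]]
side roof [[-20.0, -151.0, 219.0], [45.0, -45.0, 225.0], [120.0, 143.0, 228.0]] 4560
top roof [[-23.0, -145.0, 219.0], [37.0, -8.0, 224.0], [119.0, 148.0, 229.0]] 5999
side 1145 zmax 102.49868387720274 [ 497.91339979 -373.26885366   92.24130888]
281 [ 499.5619512  -365.65774279] 298 [ 499.63506277 -365.79787487]
top 527 zmax 103.80749327894479 [ 491.22348368 -360.63065799   89.85094545]
137 [ 498.17051955 -364.56703721] 133 [ 498.03753564 -364.35513181]
[ 0.66898374 -0.30519708  0.06583367]
[ 0.64770042 -0.4198156   0.04919123]
```

```bash
sed -i 's/((4,-150,224),(255,275)),//; s/((4,150,224),(33,228)),((4,-150,224),(497,155)),//; s/,((4,150,224),(200,33))//' m.py
python3 m.py | head -20
cat >> h.py <<'E'
import sys
def frames(q):
    Z=R.from_euler('z',q[2]).as_matrix()
    Rp=Z@np.array([[1,0,-1],[0,2**.5,0],[1,0,1]])/2**.5
    return Z,Rp,Z@[-.06,-.06,.16]+[q[0],q[1],0],Z@[-.052,-.06,0]+[q[0],q[1],0]
def tool(Z,lean): # tool axes: x fwd/up, y right, z fwd/down, lean deg back from vertical
    a=np.radians(lean);return Z@np.array([[np.cos(a),0,np.sin(a)],[0,-1,0],[np.sin(a),0,-np.cos(a)]])
def move(s,pos,Rt):
    R0=R.from_quat(np.roll(s["tcp_rot"],-1)).as_matrix()
    d=R0.T@(np.array(pos)-s["tool_pos"])/.1;w=R.from_matrix(R0.T@Rt).as_rotvec()/np.radians(120)
    print("shift",d.round(3),"turn",w.round(3))
E
cat m.py | grep -n zzz
python3 - <<'E'
from h import *;from rig import *
q=[.6337,.0533,-.1088];Z,Rp,pc,pan=frames(q)
move(sense(),pc+Rp@[0,.051,.095],tool(Z,45))
E
```

```text
[ 0.63552271  0.05396088 -0.1089124 ] -6.2402207455368774
[[-0.7  0.9]
 [-0.1  0.7]
 [ 0.7 -1.5]
 [-0.5  0. ]
 [-0.8 -0.2]
 [ 0.  -1.3]
 [-1.2 -0.2]
 [-0.4 -0.1]
 [ 0.7 -0.4]]
port [0.56935638 0.00083822 0.16      ] pan [ 5.77308981e-01 -3.13612315e-05  0.00000000e+00]
side 269 [[-14.6, 38.6, 14.3], [4.7, 43.2, 28.9], [21.4, 51.2, 44.8]]
top 158 [[-16.9, 42.1, 14.4], [2.7, 49.6, 43.6], [19.7, 57.8, 48.3]]
side roof [[-21.0, -152.0, 219.0], [43.0, -46.0, 225.0], [118.0, 142.0, 228.0]] 4560
top roof [[-24.0, -146.0, 219.0], [35.0, -9.0, 224.0], [117.0, 147.0, 229.0]] 5999
side 1145 zmax 102.49868387720274 [ 497.91339979 -373.26885366   92.24130888]
281 [ 499.5619512  -365.65774279] 298 [ 499.63506277 -365.79787487]
top 527 zmax 103.80749327894479 [ 491.22348368 -360.63065799   89.85094545]
137 [ 498.17051955 -364.56703721] 133 [ 498.03753564 -364.35513181]
[ 0.66898374 -0.30519708  0.06583367]
shift [ 4.922 -4.176  0.15 ] turn [-0.092  0.368  0.219]
```

step_arm([
  [0.1,-0.08,0,0,0,0,0],
  [0.2,-0.17,0,0,0,0,0],
  [0.3,-0.25,0,0,0,0,0],
  [0.4,-0.34,0,0,0,0,0],
  [0.5,-0.42,0,0,0,0,0],
  [0.6,-0.51,0,0,0,0,0],
  [0.7,-0.6,0,0,0,0,0],
  [0.8,-0.68,0,0,0,0,0],
  [0.9,-0.76,0,0,0,0,0],
  [1,-0.85,0,0,0,0,0],
])

```text
t: 1.1
tool_pos: [0.2646, -0.3947, 0.2423]
tcp_rot: [0.0, 0.982, 0.187, 0.0]
contact_force: [-0.5, 0.2, -0.0]
gripper_width: 1.003
grasp_force: 0.0
```

step_arm([
  [0.1,-0.08,0,0,0,0,0],
  [0.2,-0.17,0,0,0,0,0],
  [0.3,-0.25,0,0,0,0,0],
  [0.4,-0.34,0,0,0,0,0],
  [0.5,-0.42,0,0,0,0,0],
  [0.6,-0.51,0,0,0,0,0],
  [0.7,-0.6,0,0,0,0,0],
  [0.8,-0.68,0,0,0,0,0],
  [0.9,-0.76,0,0,0,0,0],
  [1,-0.85,0,0,0,0,0],
])

```text
t: 2.1
tool_pos: [0.3263, -0.2789, 0.2422]
tcp_rot: [0.0, 0.982, 0.187, -0.0]
contact_force: [-0.3, 0.2, -0.6]
gripper_width: 0.999
grasp_force: 0.0
```

step_arm([
  [0.1,-0.08,0,-0.01,0.03,0.02,0],
  [0.2,-0.17,0,-0.02,0.07,0.04,0],
  [0.3,-0.25,0,-0.03,0.11,0.06,0],
  [0.4,-0.34,0,-0.04,0.15,0.08,0],
  [0.5,-0.42,0,-0.05,0.18,0.11,0],
  [0.6,-0.51,0,-0.06,0.22,0.13,0],
  [0.7,-0.6,0,-0.07,0.26,0.15,0],
  [0.8,-0.68,0,-0.08,0.3,0.18,0],
  [0.9,-0.76,0,-0.09,0.34,0.2,0],
  [1,-0.85,0,-0.09,0.37,0.22,0],
])

```text
t: 3.1
tool_pos: [0.4096, -0.1863, 0.2476]
tcp_rot: [0.007, 0.927, -0.048, 0.371]
contact_force: [-0.5, -0.2, -0.1]
gripper_width: 1.0
grasp_force: 0.0
```

```bash
cat > w.py <<'E'
from h import *;from rig import *
s=sense();q=[.635,.054,-.1089];Z,Rp,pc,pan=frames(q)
def st():
    print("t",s["t"],"tcp",s["tool_pos"].round(4),"q",s["qpos"].round(2),"F",s["contact_force"].round(1),"grip",s["gripper_width"],s["grasp_force"],"port",((s["tool_pos"]-pc)@Rp*1000).round(1),"enc",(Z.T@(s["tool_pos"]-[q[0],q[1],0])*1000).round(1))
st()
E
python3 - <<'E'
from w import *
move(s,pc+Rp@[0,.050,.095],tool(Z,45))
E
```

```text
t 3.1 tcp [ 0.4096 -0.1863  0.2476] q [-0.66 -0.85 -0.68  1.07  0.4   2.72] F [-0.5 -0.2 -0.1] grip 0.9996276308281812 0.0 port [ -35.6 -203.4  159.5] enc [-198.  -263.4  247.6]
shift [ 0.359 -2.519  0.702] turn [-0.012  0.012 -0.003]
```

step_arm([
  [0.04,-0.06,0.06,0,0,-0.07,0],
  [0.08,-0.12,0.12,0,0,-0.14,0],
  [0.12,-0.2,0.18,0,0,-0.21,0],
  [0.16,-0.3,0.24,0,0,-0.28,0],
  [0.2,-0.4,0.3,0,0,-0.35,0],
  [0.24,-0.5,0.35,0,0,-0.42,0],
  [0.28,-0.6,0.4,0,0,-0.49,0],
  [0.32,-0.7,0.4,0,0,-0.56,0],
  [0.36,-0.85,0.4,0,0,-0.63,0],
  [0.36,-1,0.4,0,0,-0.7,0],
])

```text
t: 4.1
tool_pos: [0.4721, -0.0915, 0.2478]
tcp_rot: [0.256, 0.719, 0.588, 0.27]
contact_force: [-0.4, -1.0, 0.2]
gripper_width: 1.001
grasp_force: 0.0
```

```bash
sed -i 's/^def move/F=np.diag([-1,-1,1.])\ndef move/' h.py
python3 - <<'E'
from w import *
move(s,pc+Rp@[0,.050,.095],tool(Z,45)@F)
E
```

```text
t 4.1 tcp [ 0.4721 -0.0915  0.2478] q [-0.27 -0.84 -0.69  0.96  0.13  1.56] F [-0.4 -1.   0.2] grip 1.000887859398971 0.0 port [   1.2 -102.3  123. ] enc [-146.1 -162.3  247.8]
shift [ 1.508 -0.158  0.317] turn [-0.001 -0.018 -0.798]
```

step_arm([
  [0.1,-0.01,0.03,0,0,-0.07,0],
  [0.2,-0.02,0.06,0,0,-0.14,0],
  [0.3,-0.03,0.09,0,0,-0.21,0],
  [0.4,-0.04,0.12,0,-0.01,-0.28,0],
  [0.5,-0.05,0.15,0,-0.01,-0.35,0],
  [0.6,-0.06,0.18,0,-0.01,-0.42,0],
  [0.7,-0.07,0.2,0,-0.01,-0.49,0],
  [0.8,-0.08,0.22,0,-0.01,-0.56,0],
  [0.9,-0.1,0.24,0,-0.02,-0.63,0],
  [1,-0.11,0.25,0,-0.02,-0.7,0],
])

```text
t: 5.1
tool_pos: [0.4979, 0.0075, 0.2304]
tcp_rot: [0.382, 0.146, 0.913, 0.015]
contact_force: [0.7, -0.3, 0.2]
gripper_width: 1.002
grasp_force: 0.0
```

Run:
```python
from w import *
move(s,pc+Rp@[0,.050,.095],tool(Z,45)@F)
for n in("side","top"):
    f=grab_frame(n);np.savez(f"{n}1.npz",**f);print(n,proj(f,pc+Rp@[0,.05,.043]),proj(f,s["tool_pos"]))
a=np.load("top1.npz")["frame"][140:340,80:280];b=np.load("side1.npz")["frame"][50:250,160:360]
cv2.imwrite("pics/c3.png",np.hstack([cv2.resize(x,(400,400),interpolation=2) for x in(a,b)]))
```

```text
t 5.1 tcp [0.4979 0.0075 0.2304] q [ 0.1  -0.82 -0.73  0.89 -0.15  0.35] F [ 0.7 -0.3  0.2] grip 1.0019486402880722 0.0 port [ -0.6  -1.1 100.1] enc [-131.2  -61.1  230.4]
shift [0.098 0.502 0.048] turn [-0.003 -0.    -0.098]
side [[236.23611083 110.64517063]] [[216.06124073 107.49621665]]
top [[171.14709811 236.75244452]] [[195.70057095 236.80997245]]
```

View pics/c3.png

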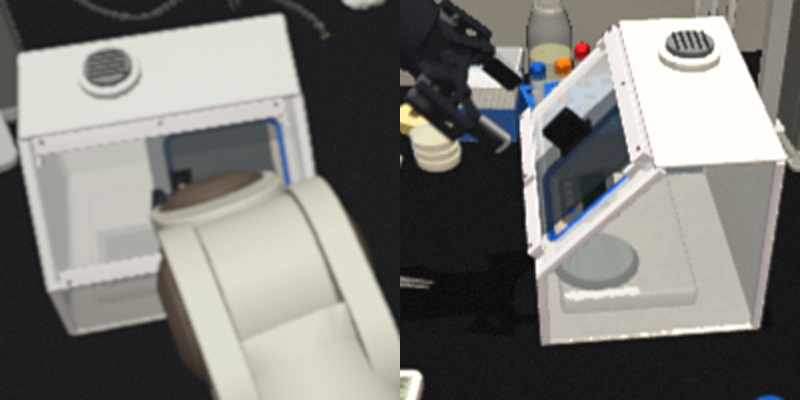

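Run:
```python
from w import *
import itertools
S=dict(np.load("side0.npz"));T=dict(np.load("top0.npz"))
for y in(.035,.045,.05,.055):
  C=np.array(list(itertools.product((-.02,.02),(y-.007,y+.007),(.009,.043))))
  for f in(S,T):
    p=proj(f,pc+C@Rp.T);print(y,p.min(0).round(1),p.max(0).round(1))
for f,(x0,y0,x1,y1) in((S,(222,95,265,135)),(T,(155,210,190,255))):
    m=(f["frame"][y0:y1,x0:x1].max(2)<25).astype(np.uint8);n,l,st_,c=cv2.connectedComponentsWithStats(m);k=1+st_[1:,4].argmax();print(st_[k]+[x0,y0,0,0,0],c[k]+[x0,y0])
```

```text
t 5.2 tcp [0.498  0.0079 0.2305] q [ 0.1  -0.82 -0.73  0.89 -0.15  0.36] F [0.3 0.9 0.2] grip 0.9998077212861285 0.0 port [ -0.4  -0.7 100.2] enc [-131.2  -60.7  230.5]
0.035 [230.  106.4] [255.3 131.5]
0.035 [173.3 223.7] [183.5 245.4]
0.045 [229.8 103.9] [254.9 128.9]
0.045 [168.5 224.4] [178.9 246.2]
0.05 [229.7 102.7] [254.7 127.6]
0.05 [166.1 224.8] [176.6 246.6]
0.055 [229.5 101.5] [254.5 126.4]
0.055 [163.7 225.2] [174.3 247. ]
[233 107  22  20 222] [243.02702703 115.14864865]Traceback (most recent call last):
  File "<stdin>", line 9, in <module>
ValueError: attempt to get argmax of an empty sequence
```

step_arm([
  [0.02,0.1,0.01,0,0,-0.03,0],
  [0.04,0.2,0.02,0,0,-0.06,0],
  [0.06,0.3,0.03,0,0,-0.09,0],
  [0.08,0.4,0.04,0,0,-0.1,0],
  [0.1,0.48,0.1,0,0,-0.1,0],
  [0.1,0.48,0.25,0,0,-0.1,0],
  [0.1,0.48,0.4,0,0,-0.1,0],
  [0.1,0.48,0.55,0,0,-0.1,0],
  [0.1,0.48,0.65,0,0,-0.1,0],
  [0.1,0.48,0.72,0,0,-0.1,0],
])

```text
t: 6.2
tool_pos: [0.5547, 0.0489, 0.1788]
tcp_rot: [0.381, 0.053, 0.923, -0.024]
contact_force: [-0.6, 0.2, 0.4]
gripper_width: 1.0
grasp_force: 0.0
```

Run:
```python
from w import *
move(s,pc+Rp@[0,.048,.025],tool(Z,45)@F)
```

```text
t 6.2 tcp [0.5547 0.0489 0.1788] q [ 0.2  -0.63 -0.74  0.7  -0.22  0.22] F [-0.6  0.2  0.4] grip 1.0003853173699104 0.0 port [-0.4 46.2 26.9] enc [-79.3 -13.8 178.8]
shift [-0.004  0.018  0.019] turn [-0.004 -0.001 -0.002]
```

step_arm([
  [0,0.01,0,0,0,0,0.5],
  [0,0.01,0,0,0,0,0.9],
  [0,0.01,0,0,0,0,0.9],
  [0,0.01,0,0,0,0,0.9],
  [0,0.01,0,0,0,0,0.9],
  [0,0.01,0,0,0,0,0.9],
  [0,0.01,0,0,0,0,0.9],
  [0,0.01,0,0,0,0,0.9],
  [0,0.01,0,0,0,0,0.9],
  [0,0.01,0,0,0,0,0.9],
], squeeze=30)

```text
t: 7.2
tool_pos: [0.5545, 0.0503, 0.1805]
tcp_rot: [0.382, 0.052, 0.923, -0.024]
contact_force: [-5.7, 1.4, 3.8]
gripper_width: 0.157
grasp_force: 33.6
```

Run:
```python
from w import *
```

```text
t 7.2 tcp [0.5545 0.0503 0.1805] q [ 0.2  -0.64 -0.74  0.71 -0.22  0.22] F [-5.7  1.4  3.8] grip 0.15738663485860607 33.61314296722412 port [ 0.7 47.5 28.4] enc [-79.6 -12.5 180.5]
```

step_arm([
  [0,0.05,-0.01,0,0,0,0.9],
  [0,0.15,-0.01,0,0,0,0.9],
  [0,0.26,-0.01,0,0,0,0.9],
  [0,0.37,-0.01,0,0,0,0.9],
  [0,0.48,-0.01,0,0,0,0.9],
  [0,0.59,-0.01,0,0,0,0.9],
  [0,0.7,-0.01,0,0,0,0.9],
  [0,0.81,-0.01,0,0,0,0.9],
  [0,0.91,-0.01,0,0,0,0.9],
  [0,1,-0.01,0,0,0,0.9],
])

```text
t: 8.2
tool_pos: [0.5654, 0.1505, 0.1805]
tcp_rot: [0.381, 0.052, 0.923, -0.024]
contact_force: [-2.7, -2.3, 4.6]
gripper_width: 0.159
grasp_force: 33.4
```

step_arm([
  [0,0.03,0,0,0,0,0.9],
  [0,0.06,0,0,0,0,0.9],
  [0,0.08,0,0,0,0,0.9],
  [0,0.1,0,0,0,0,0.9],
  [0,0.11,0,0,0,0,0.9],
  [0,0.12,0,0,0,0,0.9],
  [0,0.125,0,0,0,0,0.9],
  [0,0.13,0,0,0,0,0.9],
  [0,0.13,0,0,0,0,0.9],
  [0,0.13,0,0,0,0,0.9],
])

```text
t: 9.2
tool_pos: [0.5667, 0.1613, 0.1805]
tcp_rot: [0.381, 0.053, 0.923, -0.025]
contact_force: [-7.2, -8.8, 6.3]
gripper_width: 0.16
grasp_force: 34.3
```

Run:
```python
from w import *
print(Rp.T@s["contact_force"])
```

```text
t 9.2 tcp [0.5667 0.1613 0.1805] q [ 0.46 -0.48 -0.64  0.71 -0.4   0.43] F [-7.2 -8.8  6.3] grip 0.1599713959932078 34.29373741149902 port [  0.7 159.3  28.4] enc [-79.6  99.3 180.5]
[ 0.1028375  -9.50964702  8.85274066]
```

step_arm([
  [0,-0.01,0,0,0,0,0.5],
  [0,-0.02,0,0,0,0,0.5],
  [0,-0.02,0,0,0,0,0.4],
  [0,-0.02,0,0,0,0,0.4],
  [0,-0.02,-0.15,0,0,0,0.3],
  [0,-0.02,-0.35,0,0,0,0],
  [0,-0.02,-0.55,0,0,0,0],
  [0,-0.2,-0.75,0,0,0,0],
  [0,-0.5,-0.9,0,0,0,0],
  [0,-1,-1,0,0,0,0],
])

```text
t: 10.2
tool_pos: [0.4849, 0.0736, 0.252]
tcp_rot: [0.382, 0.05, 0.923, -0.023]
contact_force: [1.0, -0.8, 0.5]
gripper_width: 1.001
grasp_force: 0.0
```

Run:
```python
from w import *
Rb=tool(Z,40)@F
g=np.array([.499,-.365,.088])
move(s,g+Rb@[0,0,.008-.08],Rb)
f=grab_frame("side");cv2.imwrite("pics/s2.png",cv2.resize(f["frame"][40:240,160:380],None,fx=2.5,fy=2.5))
```

```text
t 10.2 tcp [0.4849 0.0736 0.252 ] q [ 0.32 -0.79 -0.67  0.96 -0.3   0.31] F [ 1.  -0.8  0.5] grip 1.0006017641254574 0.0 port [  0.5  63.1 129.6] enc [-151.3    3.1  252. ]
shift [ 0.666 -4.34   0.896] turn [-0.002  0.041  0.001]
```

View pics/s2.png

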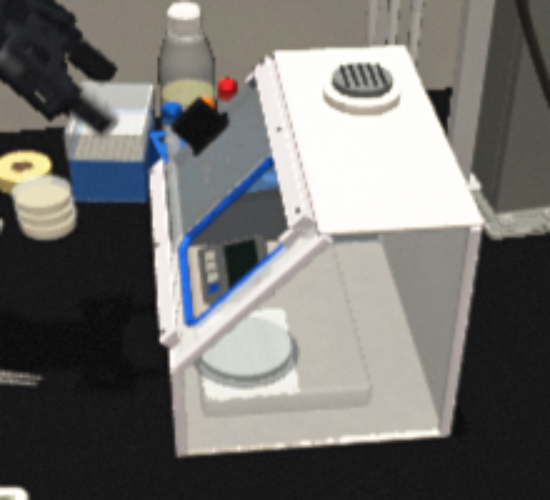

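step_arm([
  [0,-0.05,0,0,0,0,0],
  [0,-0.15,0,0,0,0,0],
  [0,-0.26,0,0,0,0,0],
  [0,-0.37,0,0,0.01,0,0],
  [0,-0.48,0,0,0.02,0,0],
  [0,-0.59,0,0,0.03,0,0],
  [0,-0.7,0,0,0.04,0,0],
  [0,-0.8,0,0,0.04,0,0],
  [0,-0.9,0,0,0.04,0,0],
  [0,-1,0,0,0.04,0,0],
])

```text
t: 11.25
tool_pos: [0.4743, -0.0264, 0.2507]
tcp_rot: [0.342, 0.053, 0.938, -0.021]
contact_force: [0.2, 0.5, 0.9]
gripper_width: 1.001
grasp_force: 0.0
```

step_arm([
  [0,-0.1,0,0,0,0,0],
  [0,-0.2,0,0,0,0,0],
  [0,-0.3,0,0,0,0,0],
  [0,-0.4,0,0,0,0,0],
  [0,-0.5,0,0,0,0,0],
  [0,-0.6,0,0,0,0,0],
  [0,-0.7,0,0,0,0,0],
  [0,-0.8,0,0,0,0,0],
  [0,-0.9,0,0,0,0,0],
  [0,-1,0,0,0,0,0],
])

```text
t: 12.25
tool_pos: [0.463, -0.1259, 0.2511]
tcp_rot: [0.342, 0.053, 0.938, -0.021]
contact_force: [-0.0, 0.9, 0.4]
gripper_width: 1.003
grasp_force: 0.0
```

step_arm([
  [0,-0.1,0.03,0,0,0,0],
  [0,-0.2,0.06,0,0,0,0],
  [0,-0.3,0.1,0,0,0,0],
  [0,-0.4,0.13,0,0,0,0],
  [0,-0.5,0.16,0,0,0,0],
  [0,-0.6,0.2,0,0,0,0],
  [0,-0.7,0.23,0,0,0,0],
  [0,-0.8,0.26,0,0,0,0],
  [0,-0.9,0.28,0,0,0,0],
  [0,-1,0.3,0,0,0,0],
])

```text
t: 13.25
tool_pos: [0.4702, -0.2288, 0.2293]
tcp_rot: [0.342, 0.053, 0.938, -0.022]
contact_force: [1.2, -0.7, 1.0]
gripper_width: 1.003
grasp_force: 0.0
```

```bash
cat > b.py <<'E'
from w import *
Rb=tool(Z,40)@F
g=np.array([.499,-.365,.088])
move(s,g+Rb@[0,0,.008-.08],Rb)
E
python3 b.py
```

```text
t 13.25 tcp [ 0.4702 -0.2288  0.2293] q [-0.61 -0.62 -0.59  0.96  0.31 -0.4 ] F [ 1.2 -0.7  1. ] grip 1.002712681578545 0.0 port [  -2.7 -239.1  100.7] enc [-133.1 -299.1  229.3]
shift [ 0.574 -1.319  0.65 ] turn [-0.003  0.001 -0.001]
```

step_arm([
  [0.05,-0.1,0.03,0,0,0,0],
  [0.1,-0.2,0.06,0,0,0,0],
  [0.16,-0.3,0.1,0,0,0,0],
  [0.22,-0.4,0.13,0,0,0,0],
  [0.28,-0.5,0.16,0,0,0,0],
  [0.34,-0.6,0.2,0,0,0,0],
  [0.4,-0.7,0.23,0,0,0,0],
  [0.46,-0.8,0.26,0,0,0,0],
  [0.52,-0.9,0.28,0,0,0,0],
  [0.57,-1,0.3,0,0,0,0],
])

```text
t: 14.25
tool_pos: [0.4341, -0.3255, 0.1697]
tcp_rot: [0.342, 0.053, 0.938, -0.022]
contact_force: [-0.0, 0.3, 1.1]
gripper_width: 1.002
grasp_force: 0.0
```

step_arm([
  [0,-0.1,0.05,0,0,0,0],
  [0,-0.2,0.1,0,0,0,0],
  [0,-0.28,0.15,0,0,0,0],
  [0,-0.32,0.2,0,0,0,0],
  [0,-0.32,0.25,0,0,0,0],
  [0,-0.32,0.3,0,0,0,0],
  [0,-0.32,0.33,0,0,0,0],
  [0,-0.32,0.35,0,0,0,0],
  [0,-0.32,0.35,0,0,0,0],
  [0,-0.32,0.35,0,0,0,0],
])

```text
t: 15.25
tool_pos: [0.4534, -0.3591, 0.1438]
tcp_rot: [0.342, 0.053, 0.938, -0.022]
contact_force: [-0.1, 0.6, 0.2]
gripper_width: 1.003
grasp_force: 0.0
```

```bash
cat >> b.py <<'E'
f=grab_frame("side");np.savez("s3.npz",**f)
print(proj(f,[g,g-[0,0,.088],s["tool_pos"]]).round(1).tolist())
cv2.imwrite("pics/s3.png",cv2.resize(f["frame"][240:370,170:330],None,fx=4,fy=4,interpolation=2))
E
python3 b.py
```

```text
t 15.25 tcp [ 0.4534 -0.3591  0.1438] q [-0.88 -0.37 -0.58  0.81  0.46 -0.64] F [-0.1  0.6  0.2] grip 1.0026422559834087 0.0 port [ -64.9 -370.4   42.1] enc [-135.7 -430.4  143.8]
shift [ 0.006 -0.009  0.003] turn [-0.003  0.001 -0.001]
[[255.3, 307.4], [255.9, 337.5], [223.9, 287.8]]
```

View pics/s3.png

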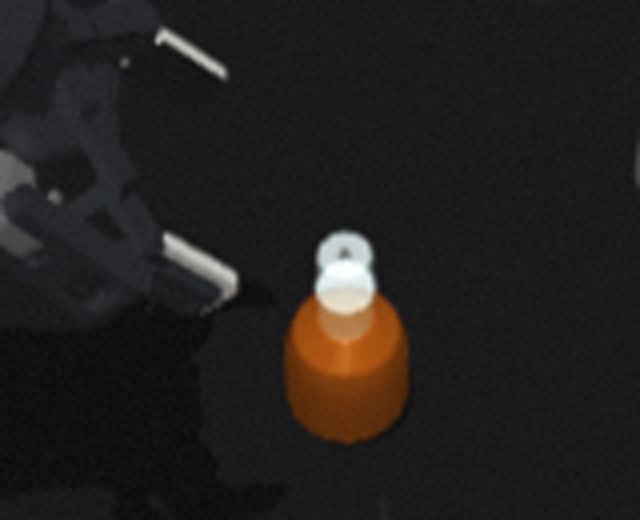

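step_arm([
  [0,0,0.08,0,0,0,0],
  [0,0,0.17,0,0,0,0],
  [0,0,0.26,0,0,0,0],
  [0,0,0.36,0,0,0,0],
  [0,0,0.46,0,0,0,0],
  [0,0,0.56,0,0,0,0],
  [0,-0.01,0.66,0,0,0,0],
  [0,-0.01,0.74,0,0,0,0],
  [0,-0.01,0.79,0,0,0,0],
  [0,-0.01,0.81,0,0,0,0],
])

```text
t: 16.3
tool_pos: [0.5051, -0.3663, 0.0809]
tcp_rot: [0.342, 0.053, 0.938, -0.021]
contact_force: [0.4, 0.7, -0.6]
gripper_width: 0.997
grasp_force: 0.0
```

step_arm([
  [0,0,0,0,0,0,0.2],
  [0,0,0,0,0,0,0.4],
  [0,0,0,0,0,0,0.5],
  [0,0,0,0,0,0,0.6],
  [0,0,0,0,0,0,0.65],
  [0,0,0,0,0,0,0.7],
  [0,0,0,0,0,0,0.75],
  [0,0,0,0,0,0,0.85],
  [0,0,0,0,0,0,0.85],
  [0,0,0,0,0,0,0.85],
], squeeze=40)

```text
t: 17.3
tool_pos: [0.5051, -0.3666, 0.0819]
tcp_rot: [0.342, 0.053, 0.938, -0.022]
contact_force: [-1.0, -0.1, 1.6]
gripper_width: 0.243
grasp_force: 39.0
```

Run:
```python
from w import *
Rb=tool(Z,40)@F
# lift dir in tool axes, and target above port
print("up in tool",Rb.T@[0,0,1],"fwd",Rb.T@(Z@[1,0,0]))
gp=s["tool_pos"]-Rb@[0,0,.008]; print("grasp pt",gp, "neck width mm",85*s["gripper_width"])
f=grab_frame("side");np.savez("s4.npz",**f)
print(proj(f,[gp,gp-[0,0,.088],s["tool_pos"]]).round(1).tolist())
cv2.imwrite("pics/s4.png",cv2.resize(f["frame"][240:370,170:330],None,fx=4,fy=4,interpolation=2))
```

```text
t 17.3 tcp [ 0.5051 -0.3666  0.0819] q [-0.81 -0.23 -0.61  0.62  0.42 -0.57] F [-1.  -0.1  1.6] grip 0.24297245736415019 39.02325130999088 port [ -71.8 -372.2  -38.6] enc [ -83.5 -432.2   81.9]
up in tool [-0.64278761  0.         -0.76604444] fwd [-0.76604444  0.          0.64278761]
grasp pt [ 0.49995139 -0.36600331  0.08801932] neck width mm 20.652658875952767
[[256.0, 307.8], [256.5, 337.9], [259.3, 309.8]]
```

View pics/s4.png

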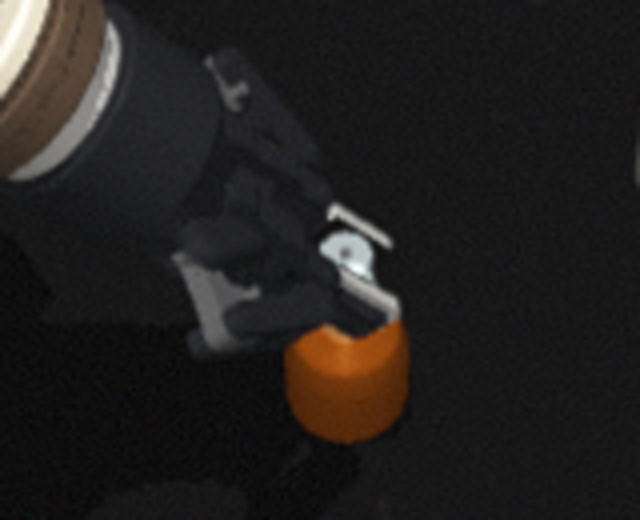

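step_arm([
  [-0.03,0,-0.04,0,0,0,0.85],
  [-0.1,0,-0.12,0,0,0,0.85],
  [-0.18,0,-0.21,0,0,0,0.85],
  [-0.26,0,-0.31,0,0,0,0.85],
  [-0.34,0.03,-0.41,0,0,0,0.85],
  [-0.42,0.08,-0.5,0,0,0,0.85],
  [-0.5,0.14,-0.6,0,0,0,0.85],
  [-0.58,0.21,-0.69,0,0,0,0.85],
  [-0.66,0.3,-0.79,0,0,0,0.85],
  [-0.74,0.4,-0.88,0,0,0,0.85],
])

```text
t: 18.35
tool_pos: [0.5096, -0.3254, 0.1976]
tcp_rot: [0.342, 0.053, 0.938, -0.022]
contact_force: [0.0, 0.4, -2.4]
gripper_width: 0.244
grasp_force: 39.2
```

step_arm([
  [-0.08,0.1,-0.1,0,0,0,0.85],
  [-0.16,0.2,-0.19,0,0,0,0.85],
  [-0.24,0.3,-0.29,0,0,0,0.85],
  [-0.32,0.4,-0.38,0,0,0,0.85],
  [-0.39,0.5,-0.46,0,0,0,0.85],
  [-0.45,0.6,-0.54,0,0,0,0.85],
  [-0.51,0.7,-0.61,0,0,0,0.85],
  [-0.56,0.8,-0.67,0,0,0,0.85],
  [-0.6,0.9,-0.71,0,0,0,0.85],
  [-0.62,1,-0.74,0,0,0,0.85],
])

```text
t: 19.35
tool_pos: [0.521, -0.2257, 0.2931]
tcp_rot: [0.342, 0.053, 0.938, -0.022]
contact_force: [0.3, 0.1, -3.2]
gripper_width: 0.246
grasp_force: 39.2
```

```bash
cat > p.py <<'E'
from w import *
Rb=tool(Z,40)@F
def to(x,y,base):  # bottle axis in enclosure axes (mm), base height
    P=Z@[x/1000+.0051,y/1000,0]+[q[0],q[1],.0819+base/1000];print((x,y,base),end=" ");move(s,P,Rb)
print("base mm",1000*s["tool_pos"][2]-81.9)
to(-75,-60,215);to(-60,-60,215);to(-60,-60,130);to(-52,-60,60)
E
python3 p.py
```

```text
t 19.35 tcp [ 0.521  -0.2257  0.2931] q [-0.53 -0.49 -0.4   1.01  0.26 -0.33] F [ 0.3  0.1 -3.2] grip 0.24565582068888275 39.2452897131443 port [  77.9 -230.5  110.3] enc [ -83.  -290.5  293.1]
base mm 211.19059073755787
(-75, -60, 215) shift [-0.119  2.305  0.038] turn [-0.003  0.001 -0.001]
(-60, -60, 215) shift [-0.234  2.306  0.135] turn [-0.003  0.001 -0.001]
(-60, -60, 130) shift [0.314 2.31  0.785] turn [-0.003  0.001 -0.001]
(-52, -60, 60) shift [0.704 2.313 1.372] turn [-0.003  0.001 -0.001]
```

step_arm([
  [0,0.1,0,0,0,0,0.85],
  [0,0.2,0,0,0,0,0.85],
  [-0.01,0.3,0,0,0,0,0.85],
  [-0.02,0.4,0,0,0,0,0.85],
  [-0.03,0.5,0,0,0,0,0.85],
  [-0.04,0.6,0,0,0,0,0.85],
  [-0.05,0.7,0,0,0,0,0.85],
  [-0.06,0.8,0,0,0,0,0.85],
  [-0.08,0.9,0.01,0,0,0,0.85],
  [-0.1,1,0.02,0,0,0,0.85],
])

```text
t: 20.35
tool_pos: [0.5414, -0.1273, 0.2972]
tcp_rot: [0.342, 0.053, 0.938, -0.022]
contact_force: [0.4, 1.2, -1.7]
gripper_width: 0.247
grasp_force: 39.2
```

step_arm([
  [0,0.1,0,0,0,0,0.85],
  [0,0.2,0,0,0,0,0.85],
  [0,0.3,0,0,0,0,0.85],
  [0,0.4,0,0,0,0,0.85],
  [-0.01,0.5,0.01,0,0,0,0.85],
  [-0.02,0.6,0.02,0,0,0,0.85],
  [-0.04,0.7,0.04,0,0,0,0.85],
  [-0.06,0.8,0.06,0,0,0,0.85],
  [-0.09,0.9,0.08,0,0,0,0.85],
  [-0.11,1,0.1,0,0,0,0.85],
])

```text
t: 21.35
tool_pos: [0.5679, -0.0297, 0.2961]
tcp_rot: [0.342, 0.053, 0.938, -0.022]
contact_force: [0.5, -0.6, -2.6]
gripper_width: 0.242
grasp_force: 39.2
```

step_arm([
  [0,0.1,0,0,0,0,0.85],
  [0,0.18,0,0,0,0,0.85],
  [0,0.24,0,0,0,0,0.85],
  [0,0.28,0,0,0,0,0.85],
  [-0.01,0.3,0,0,0,0,0.85],
  [-0.01,0.31,0,0,0,0,0.85],
  [-0.01,0.31,0,0,0,0,0.85],
  [-0.01,0.31,0,0,0,0,0.85],
  [-0.01,0.31,0,0,0,0,0.85],
  [-0.01,0.31,0,0,0,0,0.85],
])

```text
t: 22.35
tool_pos: [0.5717, -0.0, 0.2966]
tcp_rot: [0.342, 0.054, 0.938, -0.022]
contact_force: [0.1, -0.4, -1.7]
gripper_width: 0.241
grasp_force: 39.3
```

```bash
cat >> p.py <<'E'
f=grab_frame("side");np.savez("s5.npz",**f)
b=s["tool_pos"]-Z@[.0051,0,0]-[0,0,.0819]
print(proj(f,[b,b+[0,0,.1],pan+[0,0,.046],pan+[.042,0,.046],pan-[.042,0,-.046]]).round(1).tolist())
cv2.imwrite("pics/s5.png",cv2.resize(f["frame"][40:230,180:370],None,fx=3,fy=3,interpolation=2))
E
python3 p.py
```

```text
t 22.35 tcp [ 0.5717 -0.      0.2966] q [ 0.05 -0.52 -0.41  0.99 -0.11  0.13] F [ 0.1 -0.4 -1.7] grip 0.24056821101029677 39.25206698477268 port [98.7 -0.6 94.5] enc [-57.  -60.6 296.6]
base mm 214.73347025427128
(-75, -60, 215) shift [ 0.097  0.005 -0.085] turn [-0.004  0.001 -0.001]
(-60, -60, 215) shift [-0.018  0.006  0.012] turn [-0.004  0.001 -0.001]
(-60, -60, 130) shift [0.53  0.009 0.662] turn [-0.004  0.001 -0.001]
(-52, -60, 60) shift [0.92  0.013 1.249] turn [-0.004  0.001 -0.001]
[[251.5, 112.6], [250.5, 65.3], [257.3, 177.7], [275.5, 175.2], [238.8, 180.2]]
```

View pics/s5.png

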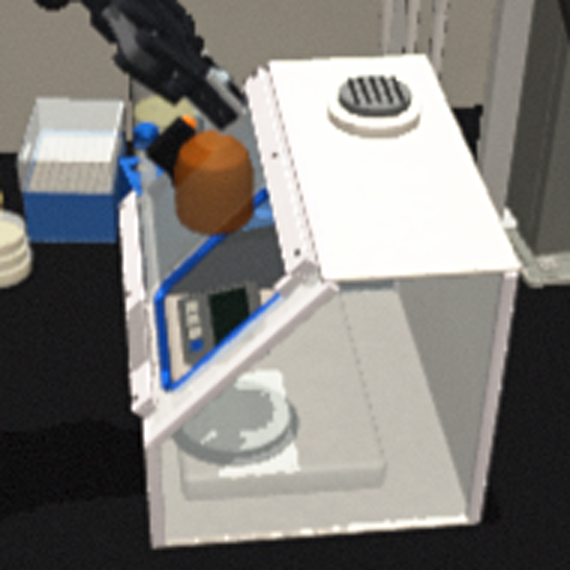

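step_arm([
  [-0.02,0.01,0.02,0,0,0,0.85],
  [0.02,0.01,0.06,0,0,0,0.85],
  [0.08,0.01,0.13,0,0,0,0.85],
  [0.15,0.01,0.22,0,0,0,0.85],
  [0.22,0.01,0.31,0,0,0,0.85],
  [0.29,0.01,0.39,0,0,0,0.85],
  [0.36,0.01,0.48,0,0,0,0.85],
  [0.43,0.01,0.56,0,0,0,0.85],
  [0.49,0.01,0.64,0,0,0,0.85],
  [0.52,0.01,0.67,0,0,0,0.85],
])

```text
t: 23.4
tool_pos: [0.5749, 0.0004, 0.2102]
tcp_rot: [0.342, 0.053, 0.938, -0.022]
contact_force: [-0.5, 0.4, -2.4]
gripper_width: 0.244
grasp_force: 39.3
```

```bash
sed -i 's/^to(-75.*/to(-50.5,-60,70);to(-50.5,-60,57)/; s/s5/s6/g' p.py; python3 p.py
```

```text
t 23.4 tcp [5.749e-01 4.000e-04 2.102e-01] q [ 0.05 -0.53 -0.58  0.83 -0.11  0.13] F [-0.5  0.4 -2.4] grip 0.24356973378453167 39.252275079488754 port [39.8  0.2 31.3] enc [-54.  -59.8 210.2]
base mm 128.34619981513669
(-50.5, -60, 70) shift [0.31  0.001 0.502] turn [-0.003  0.    -0.001]
(-50.5, -60, 57) shift [0.393 0.002 0.601] turn [-0.003  0.    -0.001]
[[253.6, 147.8], [252.9, 106.3], [257.3, 177.7], [275.5, 175.2], [238.8, 180.2]]
```

View pics/s6.png

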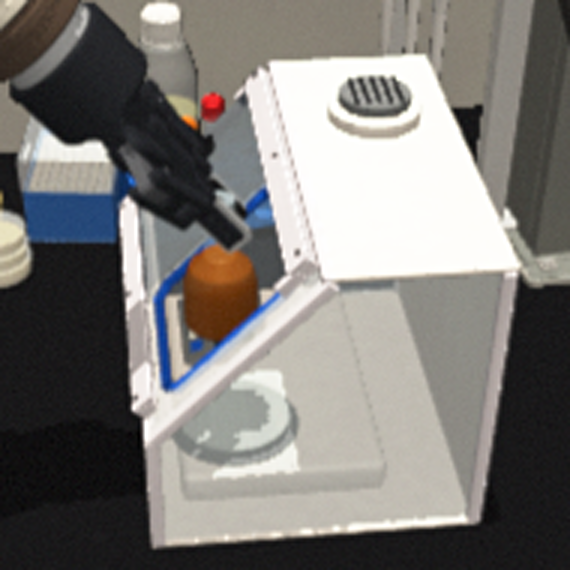

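step_arm([
  [0.03,0,0.06,0,0,0,0.85],
  [0.08,0,0.14,0,0,0,0.85],
  [0.13,0,0.22,0,0,0,0.85],
  [0.18,0,0.3,0,0,0,0.85],
  [0.23,0,0.38,0,0,0,0.85],
  [0.28,0,0.45,0,0,0,0.85],
  [0.32,0,0.51,0,0,0,0.85],
  [0.36,0,0.56,0,0,0,0.85],
  [0.38,0,0.59,0,0,0,0.85],
  [0.39,0,0.6,0,0,0,0.85],
])

```text
t: 24.45
tool_pos: [0.5839, -0.0009, 0.1404]
tcp_rot: [0.342, 0.053, 0.938, -0.022]
contact_force: [-0.1, -0.4, -2.7]
gripper_width: 0.243
grasp_force: 39.3
```

step_arm([
  [0,0,0,0,0,0,0.85],
  [0.004,0,0.005,0,0,0,0.85],
  [0.008,0,0.009,0,0,0,0.85],
  [0.012,0,0.014,0,0,0,0.85],
  [0.015,0,0.018,0,0,0,0.85],
  [0.019,0,0.023,0,0,0,0.85],
  [0.019,0,0.023,0,0,0,0.85],
  [0.019,0,0.023,0,0,0,0.85],
  [0.019,0,0.023,0,0,0,0.85],
  [0.019,0,0.023,0,0,0,0.85],
])

```text
t: 25.45
tool_pos: [0.584, -0.0009, 0.1379]
tcp_rot: [0.342, 0.053, 0.938, -0.022]
contact_force: [-0.7, -1.2, -1.6]
gripper_width: 0.243
grasp_force: 39.3
```

```bash
cat > f.py <<'E'
from w import *
a=[]
for i in range(4): grab_frame("top");a.append(sense()["contact_force"])
print("base mm",1000*s["tool_pos"][2]-81.9,"Fz mean",np.mean(a,0),np.array(a)[:,2])
E
python3 f.py
```

```text
t 25.45 tcp [ 0.584  -0.0009  0.1379] q [ 0.05 -0.49 -0.7   0.67 -0.11  0.12] F [-0.7 -1.2 -1.6] grip 0.2426950323362011 39.254992827773094 port [ -4.8  -0.1 -26.4] enc [-44.7 -60.1 137.9]
base mm 56.02504737450343 Fz mean [ 0.12927779 -0.22229546 -2.71110117] [-2.60947163 -2.18543468 -2.51174414 -3.53775422]
```

step_arm([
  [0,0,0,0,0,0,0.85],
  [0.005,0,0.006,0,0,0,0.85],
  [0.01,0,0.012,0,0,0,0.85],
  [0.015,0,0.018,0,0,0,0.85],
  [0.02,0,0.024,0,0,0,0.85],
  [0.026,0,0.031,0,0,0,0.85],
  [0.026,0,0.031,0,0,0,0.85],
  [0.026,0,0.031,0,0,0,0.85],
  [0.026,0,0.031,0,0,0,0.85],
  [0.026,0,0.031,0,0,0,0.85],
])

```text
t: 26.65
tool_pos: [0.584, -0.0009, 0.1339]
tcp_rot: [0.342, 0.053, 0.938, -0.022]
contact_force: [1.0, -0.5, -1.8]
gripper_width: 0.242
grasp_force: 39.3
```

```bash
python3 f.py
```

```text
t 26.65 tcp [ 0.584  -0.0009  0.1339] q [ 0.05 -0.49 -0.71  0.66 -0.11  0.12] F [ 1.  -0.5 -1.8] grip 0.24202992818275165 39.25485044717789 port [ -7.6  -0.1 -29.2] enc [-44.7 -60.1 133.9]
base mm 52.014862043403724 Fz mean [ 0.46605112  0.03551608 -2.41244724] [-1.71253931 -2.8084481  -2.62180212 -2.50699942]
```

Still hanging; 3 mm more.

step_arm([
  [0,0,0,0,0,0,0.85],
  [0.004,0,0.005,0,0,0,0.85],
  [0.008,0,0.009,0,0,0,0.85],
  [0.012,0,0.014,0,0,0,0.85],
  [0.015,0,0.018,0,0,0,0.85],
  [0.019,0,0.023,0,0,0,0.85],
  [0.019,0,0.023,0,0,0,0.85],
  [0.019,0,0.023,0,0,0,0.85],
  [0.019,0,0.023,0,0,0,0.85],
  [0.019,0,0.023,0,0,0,0.85],
])

```text
t: 27.85
tool_pos: [0.584, -0.0009, 0.1309]
tcp_rot: [0.342, 0.053, 0.938, -0.022]
contact_force: [0.3, 0.4, -1.5]
gripper_width: 0.242
grasp_force: 39.3
```

```bash
python3 f.py
```

```text
t 27.85 tcp [ 0.584  -0.0009  0.1309] q [ 0.05 -0.49 -0.71  0.65 -0.11  0.12] F [ 0.3  0.4 -1.5] grip 0.24166870261448725 39.255317375063896 port [ -9.8  -0.1 -31.4] enc [-44.7 -60.1 130.9]
base mm 48.998643768694166 Fz mean [ 0.22055748 -0.27398001 -2.16300012] [-1.47602103 -2.00330415 -2.21346398 -2.95921134]
```

step_arm([
  [0,0,0,0,0,0,0.85],
  [0.004,0,0.005,0,0,0,0.85],
  [0.008,0,0.009,0,0,0,0.85],
  [0.012,0,0.014,0,0,0,0.85],
  [0.015,0,0.018,0,0,0,0.85],
  [0.019,0,0.023,0,0,0,0.85],
  [0.019,0,0.023,0,0,0,0.85],
  [0.019,0,0.023,0,0,0,0.85],
  [0.019,0,0.023,0,0,0,0.85],
  [0.019,0,0.023,0,0,0,0.85],
])

```text
t: 29.05
tool_pos: [0.5841, -0.001, 0.128]
tcp_rot: [0.342, 0.053, 0.938, -0.022]
contact_force: [-0.7, 0.2, -1.8]
gripper_width: 0.246
grasp_force: 39.3
```

```bash
python3 f.py
```

```text
t 29.05 tcp [ 0.5841 -0.001   0.128 ] q [ 0.05 -0.49 -0.72  0.65 -0.11  0.12] F [-0.7  0.2 -1.8] grip 0.245918064429444 39.261179342865944 port [-11.8  -0.2 -33.5] enc [-44.7 -60.2 128. ]
base mm 46.073026391034546 Fz mean [-0.52735553 -0.36536388 -1.81426635] [-1.64519511 -2.1218507  -1.64449418 -1.84552542]
```

step_arm([
  [0,0,0,0,0,0,0.85],
  [0.003,0,0.003,0,0,0,0.85],
  [0.006,0,0.007,0,0,0,0.85],
  [0.01,0,0.011,0,0,0,0.85],
  [0.01,0,0.011,0,0,0,0.85],
  [0.01,0,0.011,0,0,0,0.85],
  [0.01,0,0.011,0,0,0,0.85],
  [0.01,0,0.011,0,0,0,0.85],
  [0.01,0,0.011,0,0,0,0.85],
  [0.01,0,0.011,0,0,0,0.85],
])

```text
t: 30.25
tool_pos: [0.584, -0.0009, 0.1265]
tcp_rot: [0.342, 0.053, 0.938, -0.022]
contact_force: [0.4, -0.5, 0.8]
gripper_width: 0.245
grasp_force: 39.3
```

```bash
python3 f.py
```

```text
t 30.25 tcp [ 0.584  -0.0009  0.1265] q [ 0.05 -0.49 -0.72  0.64 -0.11  0.12] F [ 0.4 -0.5  0.8] grip 0.24500696560764543 39.32803809642792 port [-12.9  -0.1 -34.5] enc [-44.7 -60.1 126.5]
base mm 44.566123740220974 Fz mean [-0.22137074 -0.12228262  0.49947896] [ 0.70020744  0.99917163 -0.20754508  0.50608183]
```

step_arm([
  [0,0,0,0,0,0,0.72],
  [0,0,0,0,0,0,0.7],
  [0,0,0,0,0,0,0.67],
  [0,0,0,0,0,0,0.64],
  [0,0,0,0,0,0,0.61],
  [0,0,0,0,0,0,0.6],
  [0,0,0,0,0,0,0.6],
  [0,0,0,0,0,0,0.6],
  [0,0,0,0,0,0,0.6],
  [0,0,0,0,0,0,0.6],
])

```text
t: 31.45
tool_pos: [0.584, -0.0009, 0.1264]
tcp_rot: [0.342, 0.053, 0.938, -0.022]
contact_force: [0.1, 0.6, -0.1]
gripper_width: 0.402
grasp_force: 0.0
```

step_arm([
  [0,0,-0.03,0,0,0,0.6],
  [0,0,-0.08,0,0,0,0.6],
  [0,0,-0.15,0,0,0,0.6],
  [0,0,-0.23,0,0,0,0.6],
  [0,0,-0.33,0,0,0,0.6],
  [0,0,-0.45,0,0,0,0.6],
  [0,0,-0.58,0,0,0,0.6],
  [0,0,-0.72,0,0,0,0.6],
  [0,0,-0.86,0,0,0,0.6],
  [0,0,-1,0,0,0,0.6],
])

```text
t: 32.45
tool_pos: [0.5192, 0.0069, 0.2042]
tcp_rot: [0.343, 0.053, 0.938, -0.022]
contact_force: [0.2, -0.6, 0.4]
gripper_width: 0.399
grasp_force: 0.0
```

Run:
```python
from w import *
move(s,pc+Rp@[0,.159,.11],tool(Z,45)@F)
f=grab_frame("side");x0,y0,x1,y1=225,95,300,200
hs=cv2.cvtColor(f["frame"],cv2.COLOR_BGR2HSV)[y0:y1,x0:x1]
m=((hs[...,0]>3)&(hs[...,0]<20)&(hs[...,1]>120)&(hs[...,2]>50)).astype(np.uint8)
n,l,S_,c=cv2.connectedComponentsWithStats(m);k=1+S_[1:,4].argmax();print(S_[k]+[x0,y0,0,0,0],c[k]+[x0,y0])
# predicted bulb pixels
b=Z@[-.0498,-.060,0]+[q[0],q[1],.0446]
for h in(0,.02,.058):print(proj(f,b+[0,0,h]))
```

```text
t 32.45 tcp [0.5192 0.0069 0.2042] q [ 0.08 -0.68 -0.68  0.89 -0.13  0.15] F [ 0.2 -0.6  0.4] grip 0.3986974738199445 0.0 port [-4.1  0.6 66.6] enc [-110.   -59.4  204.2]
shift [-0.     1.581 -0.447] turn [-0.003 -0.04  -0.001]
[248 160  21  24 304] [260.13486842 173.46710526]
[[258.24034075 178.11568572]]
[[258.17489023 171.13045624]]
[[258.04560297 157.33222971]]
```

step_arm([
  [0,0,-0.1,0,0,0,0.6],
  [0,0.05,-0.2,0,0,0,0.5],
  [0,0.13,-0.3,0,0,0,0.3],
  [0,0.23,-0.4,0,-0.01,0,0],
  [0,0.35,-0.45,0,-0.02,0,0],
  [0,0.48,-0.45,0,-0.03,0,0],
  [0,0.61,-0.45,0,-0.04,0,0],
  [0,0.74,-0.45,0,-0.04,0,0],
  [0,0.87,-0.45,0,-0.04,0,0],
  [0,1,-0.45,0,-0.04,0,0],
])

```text
t: 33.5
tool_pos: [0.5024, 0.1108, 0.2371]
tcp_rot: [0.381, 0.052, 0.923, -0.024]
contact_force: [0.3, -0.3, -0.7]
gripper_width: 0.999
grasp_force: 0.0
```

Run:
```python
from w import *
move(s,pc+Rp@[0,.159,.11],tool(Z,45)@F)
move(s,pc+Rp@[0,.159,.028],tool(Z,45)@F)
```

```text
t 33.5 tcp [0.5024 0.1108 0.2371] q [ 0.41 -0.71 -0.66  0.91 -0.36  0.38] F [ 0.3 -0.3 -0.7] grip 0.9992391464151423 0.0 port [ -0.6 102.1 109.7] enc [-138.    42.1  237.1]
shift [-0.005  0.569 -0.007] turn [-0.003 -0.001 -0.001]
shift [-0.006  0.575  0.813] turn [-0.003 -0.001 -0.001]
```

step_arm([
  [0,0.13,0,0,0,0,0],
  [0,0.27,0,0,0,0,0],
  [0,0.4,0,0,0,0,0],
  [0,0.51,0,0,0,0,0],
  [0,0.57,0.05,0,0,0,0],
  [0,0.57,0.2,0,0,0,0],
  [0,0.57,0.38,0,0,0,0],
  [0,0.57,0.56,0,0,0,0],
  [0,0.57,0.72,0,0,0,0],
  [0,0.57,0.8,0,0,0,0],
])

```text
t: 34.5
tool_pos: [0.5656, 0.1591, 0.1782]
tcp_rot: [0.38, 0.052, 0.923, -0.024]
contact_force: [-0.1, -0.6, 0.7]
gripper_width: 0.999
grasp_force: 0.0
```

step_arm([
  [0,0,0,0,0,0,0.5],
  [0,0,0,0,0,0,0.9],
  [0,0,0,0,0,0,0.9],
  [0,0,0,0,0,0,0.9],
  [0,0,0,0,0,0,0.9],
  [0,0,0,0,0,0,0.9],
  [0,0,0,0,0,0,0.9],
  [0,0,0,0,0,0,0.9],
  [0,0,0,0,0,0,0.9],
  [0,0,0,0,0,0,0.9],
], squeeze=30)

```text
t: 35.5
tool_pos: [0.5653, 0.1598, 0.1808]
tcp_rot: [0.382, 0.052, 0.923, -0.023]
contact_force: [-6.2, 0.9, 5.3]
gripper_width: 0.151
grasp_force: 33.8
```

```bash
python3 -c "from w import *"
```

```text
t 35.5 tcp [0.5653 0.1598 0.1808] q [ 0.46 -0.48 -0.64  0.71 -0.39  0.42] F [-6.2  0.9  5.3] grip 0.15141137817073577 33.816994428634644 port [  0.  157.6  29.4] enc [-80.8  97.6 180.8]
```

step_arm([
  [0,-0.05,-0.01,0,0,0,0.9],
  [0,-0.15,-0.01,0,0,0,0.9],
  [0,-0.26,-0.01,0,0,0,0.9],
  [0,-0.37,-0.01,0,0,0,0.9],
  [0,-0.48,-0.01,0,0,0,0.9],
  [0,-0.59,-0.01,0,0,0,0.9],
  [0,-0.7,-0.01,0,0,0,0.9],
  [0,-0.81,-0.01,0,0,0,0.9],
  [0,-0.91,-0.01,0,0,0,0.9],
  [0,-1,-0.01,0,0,0,0.9],
])

```text
t: 36.5
tool_pos: [0.554, 0.0596, 0.1809]
tcp_rot: [0.382, 0.053, 0.922, -0.024]
contact_force: [29.0, 0.0, -13.1]
gripper_width: 0.159
grasp_force: 29.3
```

step_arm([
  [0,-0.05,0,0,0,0,0.9],
  [0,-0.1,0,0,0,0,0.9],
  [0,-0.14,0,0,0,0,0.9],
  [0,-0.18,0,0,0,0,0.9],
  [0,-0.21,0,0,0,0,0.9],
  [0,-0.23,0,0,0,0,0.9],
  [0,-0.25,0,0,0,0,0.9],
  [0,-0.26,0,0,0,0,0.9],
  [0,-0.26,0,0,0,0,0.9],
  [0,-0.26,0,0,0,0,0.9],
])

```text
t: 37.5
tool_pos: [0.5515, 0.0368, 0.1809]
tcp_rot: [0.382, 0.051, 0.922, -0.021]
contact_force: [34.4, 14.8, -14.6]
gripper_width: 0.155
grasp_force: 29.6
```

```bash
python3 -c "
from w import *
print(Rp.T@s['contact_force'])"
```

```text
t 37.5 tcp [0.5515 0.0368 0.1809] q [ 0.16 -0.66 -0.75  0.71 -0.19  0.19] F [ 34.4  14.8 -14.6] grip 0.15521200265852908 29.5973539352417 port [-0.2 33.8 29.8] enc [-81.2 -26.2 180.9]
[ 12.76567215  18.49949836 -33.3510596 ]
```

step_arm([
  [0,0,0.01,0,0,0,0.8],
  [0,0.01,0.01,0,0,0,0.5],
  [0,0.01,0,0,0,0,0.4],
  [0,0.01,0,0,0,0,0.4],
  [0,0.01,-0.1,0,0,0,0.4],
  [0,0.01,-0.25,0,0,0,0.3],
  [0,0.01,-0.4,0,0,0,0.2],
  [0,0.01,-0.55,0,0,0,0],
  [0,0.01,-0.7,0,0,0,0],
  [0,0.01,-0.8,0,0,0,0],
])

```text
t: 38.5
tool_pos: [0.4935, 0.0421, 0.2396]
tcp_rot: [0.382, 0.053, 0.922, -0.024]
contact_force: [0.2, -0.7, 0.1]
gripper_width: 1.0
grasp_force: 0.0
```

Run:
```python
from w import *
import itertools
f=grab_frame("side");cv2.imwrite("pics/end.png",f["frame"])
x0,y0,x1,y1=225,95,262,135
m=(f["frame"][y0:y1,x0:x1].max(2)<40).astype(np.uint8);n,l,S_,c=cv2.connectedComponentsWithStats(m);k=1+S_[1:,4].argmax();print("fin",S_[k]+[x0,y0,0,0,0],c[k]+[x0,y0])
for y in(.035,.04):
  C=np.array(list(itertools.product((-.02,.02),(y-.007,y+.007),(.009,.043))));p=proj(f,pc+C@Rp.T);print(y,p.min(0),p.max(0))
x0,y0,x1,y1=225,95,300,200
hs=cv2.cvtColor(f["frame"],cv2.COLOR_BGR2HSV)[y0:y1,x0:x1]
m=((hs[...,0]>3)&(hs[...,0]<20)&(hs[...,1]>100)&(hs[...,2]>40)).astype(np.uint8)
n,l,S_,c=cv2.connectedComponentsWithStats(m);k=1+S_[1:,4].argmax();print("bottle",S_[k]+[x0,y0,0,0,0],c[k]+[x0,y0])
```

```text
t 38.5 tcp [0.4935 0.0421 0.2396] q [ 0.21 -0.81 -0.71  0.91 -0.23  0.23] F [ 0.2 -0.7  0.1] grip 1.000375240385402 0.0 port [1.000e-01 3.280e+01 1.124e+02] enc [-139.4  -27.2  239.6]
fin [232 109  25  24 314] [243.76751592 119.36305732]
0.035 [230.01381917 106.36001431] [255.33911044 131.52533941]
0.04 [229.89636484 105.11835095] [255.12341819 130.21998577]
bottle [248 160  22  24 328] [260.45731707 173.40853659]
```

```bash
python3 -c "
from rig import *
print(sign_off())"
```

```text
the job is handed in; nothing more can be done
None
```

The density bottle stands upright on the balance pan, within about 2 mm of centre by camera, the hatch is slid fully shut to its stop, and the job was handed in at about 38.5 s; I have seen no verdict.

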